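# Tamp a drawer rail down onto its strips in the vise

### The job

The wooden rail clamped in the kitchen counter's vise has lifted off the two metal strips beneath it: using the wooden tamper, tap or press it gently down until neither strip can slide any more, minding that one side may still be high. Then, with the gripper, gently push lengthwise against the end of the near strip and after that the far strip to feel that each is held fast, and leave the tamper standing upright on the counter with the strips still where they were and nothing else disturbed.

Things in the scene. Friction and masses are not known exactly. Their poses are not given: they have to be found in the camera images.
- vise: Grey vise, fixed. Origin on the counter under the middle of the clamped rail; x from the sliding jaw (robot side; screw and T-handle reach x = -175 mm, up to 65 mm high) to the fixed jaw, y along the jaws, z up. Two sprung pads in its bed carry the strips, tops at z = 30 mm, giving 0.33 mm per N each. Jaws 110 mm long, tops at z = 66 mm, faces at x = -30 and +30 mm.
- bar: Workpiece: plain wooden rail, 56 (x) by 120 (y) by 32 mm high, between the jaws, its top above theirs. Origin: centre of its underside; axes as the vise's when level. It starts 5 to 8 mm high, tilted up to 0.07 rad about y (one long side higher). It meets the strips with its underside at vise z = 46 mm, its top at 78 mm, and must be pressed 2 mm or so further to pin them. The wood bruises above 35 N; only the tamper may press it.
- bar_top (a point): Centre of the rail's top face, 32 mm above its origin. Jaw friction holds the rail where it is pushed: about 8 N sinks it. With one side down on its strip, about 11 N in the middle or 9 N over the high side levels it; over the low side it takes far more. With both down, a press of 20 to 25 N in the middle pins both strips firmly; one over a side may free the other.
- strip_near: Loose steel strip, 160 g, 8 (x) by 170 (y) by 16 mm high, on a pad of the vise along the jaws under the rail's robot side (vise x = -22 mm); its ends stand 25 mm past the rail, 30 mm past jaws and base. Origin: centre of its underside; y along its length. Free it slides at about 1 N; well pinned it withstands 4 N or more. It must stay within 5 mm of where it was.
- strip_far: The same strip under the rail's farther side (vise x = +22 mm).
- tamper: Turned wooden tamper (a muddler), 110 mm tall, 100 to 210 g, standing upright on the counter. Origin: centre of its flat foot; z along its length. Flat foot 20 mm diameter and 12 mm high, then a body of 36 mm diameter up to 42 mm, then a grip of 30 mm diameter to its top.
- mug: White mug, 90 mm tall, 76 mm wide; bystander. Origin: centre of its underside.
- jar: Glass jar with steel cap, 85 mm tall, 64 mm wide; bystander. Origin: centre of its underside.
- screwdriver: Screwdriver with black handle lying on the counter beyond the vise; bystander. Origin: underside of its middle.
Not all that is in view belongs to the job. Several things look just like the tamper: the one meant starts farthest to the robot's left.

How it is judged:
By the outcome, as a careful person would: the job done as asked, in the order asked, and still so for the second after the job is handed in, with the robot touching nothing.
It also fails if it takes over 72 s, if anything falls off the work surface, if the arm or the gripper's body presses on something with over 40 N, if the wrist force passes 120 N, or if a joint passes its speed limit or range.

### The arm

A 6-joint arm with a two-finger parallel gripper is mounted at the origin on the work surface. World frame = base frame: x ahead of the robot, y to its left, z up, the work surface at z = 0. Lengths are in m, angles in rad, forces in N, time in s.
With the tool pointing down it reaches from about 0.35 to 0.775 m from the base axis. Payload 5.5 kg.
Tool frame: the origin (TCP) lies at the very end of the fingers, on their centre line; the grasp point (between the pads) lies 19 mm behind it; z points along the fingers, y is the line along which they close (so a half turn about z gives the same grasp; the last joint's range is limited). The gripper opens to 85 mm and grips with 20 to 120 N. Pads are 22 mm wide; open, the fingers measure 114 mm over their backs; the gripper's body (76 mm by 85 mm) begins 54 mm behind the grasp point. The pads swing forward as they close: fully open they stand 13 mm farther back than shut.
Start: joints at [-1.299, 0.313, 0.046, 1.304, 0, 1.431], TCP at [0.23, -0.527, 0.231] pointing down, gripper open.
Joint ranges: [-2.76, 2.76], [-0.86, 1.69], [-1.03, 1.26], [-2.2, 2.34], [-1.47, 1.5], [-3.14, 3.14]. Speed limits (rad/s): [2.57, 2.57, 3.14, 3.14, 3.14, 3.14].

### API

Orientations are given as a rotation vector (axis times angle).
In Python, from bench import arm gives the robot as it stands.
- The arm moves only by the tool play_rows, never from a script. Its argument "increments" is text: rows parted by semicolons, each of 7 numbers parted by spaces: the shift along the tool's x, y, z in units of 40 mm (1.0 is 40 mm), then the turn, a rotation vector about the tool's x, y, z in units of 6 degrees (1.0 is 6 degrees), then the finger opening in mm, from 0 to 85.4. In form: x y z rx ry rz gripper; .... A call has 1 to 8 rows; each row shifts and turns the commanded pose from where the row before left it, along the tool's axes as they then stand; what a row does not reach is not made up. A row lasts 1/12 s, in which the tool goes at most 41.7 mm and 7.16 degrees, less where a joint would pass 70% of its speed; a pose out of reach is approached as far as the arm can. A call is refused whole if a number of a shift passes 1 or a number of a turn 1, either way. A call with a gripper value outside its range is refused whole. The fingers move at their own pace and stop on an object; "newtons" is the grip in N (left out, the last holds). Time passes only in rows, so rows that do not move let the fingers close. It gives the time, the measured TCP pose, the force, the opening and the grip force at its end, in the units of the state.
- arm.get_state(): the state, without advancing time (a new reading comes with each control period).
- arm.camera(name): name is "side" or "top"; returns a dict with "image" (480x640x3 uint8, red, green, blue), "intrinsics" (3x3 intrinsics, pixels), "xyz" and "attitude" of the camera in the world. Camera axes: x right, y down, z forward; pixel columns grow to the right and rows downward; lengths in m; the calibration is good to about 2 mm. A picture is of the moment at which its call begins. There is no depth.
- arm.job_done(): hands the job in; it is judged then, once.
The state is a dict: "time": time; "qpos": joint angles; "dq": joint speeds; "joint_torque": joint torques, N m; "eef_pos": TCP position; "ee_rot": TCP orientation; "force": force on the tool from outside, world axes, zero at the start; "ft_torque": the same for the moment, N m; "finger_gap": finger opening in m; "grip_force": force on a finger pad.
Only numpy, scipy, OpenCV 4.12 (cv2) and the standard library are available. Lean on these libraries where they do the work, as an engineer would, in place of code of your own. Each camera call takes 0.05 s, during which the arm holds its last target. There are 200 camera calls.

## Working session

There is one attempt and no reset: what is moved stays moved. The work goes in short steps, Python scripts to look and compute and a tool call to move; the robot and the scene stay as the last step left them, time stands still between calls to the robot, and variables do not carry over. Pictures are saved under pics/ and viewed, at most 10 in all, crops included, and the job is handed in when it is done.

Besides the shell and the picture viewer there is one more tool, called after "Request:" as name(argument=value, ...) on one line, values as JSON. play_rows: Moves the arm, as the interface text tells. Its arguments: {"type":"object","properties":{"increments":{"type":"string"},"newtons":{"type":"number"}},"required":["increments"]}

```bash
mkdir -p pics; python3 - <<'E'
from bench import arm
import cv2
for n in("side","top"):
    c=arm.camera(n); cv2.imwrite(f"pics/{n}0.png",c["image"][:,:,::-1]); print(n,c["intrinsics"],c["xyz"],c["attitude"])
s=arm.get_state(); print(s)
E
```

```text
side [[586.43506318   0.         312.22713802]
 [  0.         586.43506318 240.23995314]
 [  0.           0.           1.        ]] [0.08167665 0.56701858 0.76954046] [-0.94006054  2.44931719 -1.10952363]
top [[438.67115574   0.         319.01905751]
 [  0.         438.67115574 240.35568935]
 [  0.           0.           1.        ]] [ 0.46135541 -0.06297732  0.85244038] [-2.13969176  2.11871441 -0.18044804]
{'time': 0.1, 'qpos': array([-1.29863965e+00,  3.13934410e-01,  4.51021552e-02,  1.30363230e+00,
       -1.74764681e-05,  1.43120181e+00]), 'dq': array([ 0.00058338, -0.00080155,  0.00345981,  0.0004177 , -0.00046987,
       -0.00077383]), 'joint_torque': array([ 1.79145063e-03, -4.81724739e+01,  2.99244261e+01,  1.27217872e-02,
       -2.32101120e-04,  1.91906190e-05]), 'eef_pos': array([ 0.22998642, -0.52649452,  0.23049679]), 'ee_rot': array([-3.07362136e+00, -6.41878004e-01,  2.00844063e-04]), 'force': array([0.36580327, 0.09006492, 0.75350727]), 'ft_torque': array([ 0.04091573,  0.01789834, -0.01419345]), 'grip_force': 0.0, 'finger_gap': 0.08551158975544954}
```

View pics/top0.png

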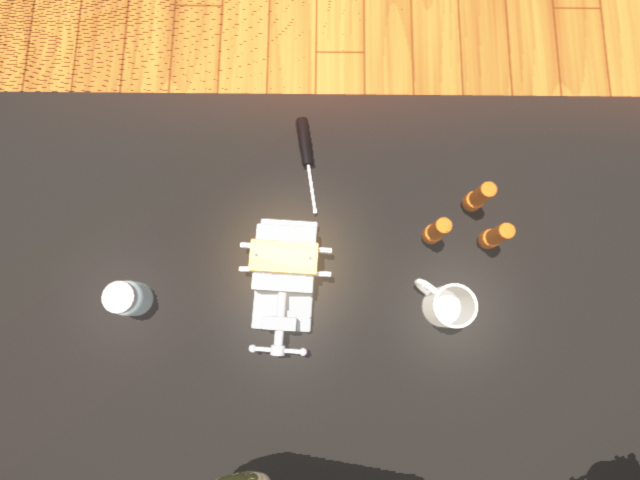

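View pics/side0.png

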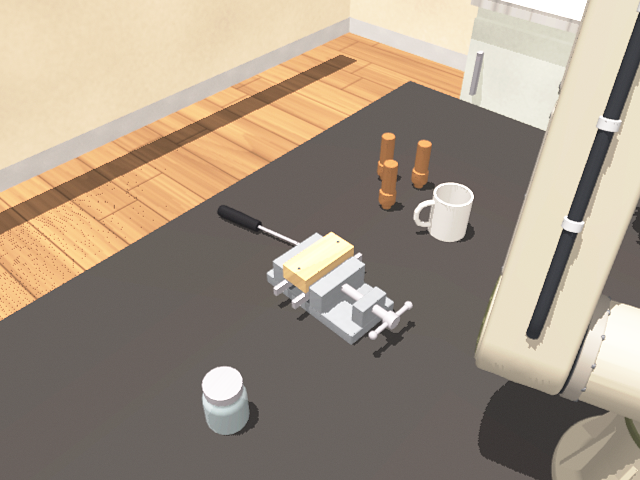

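The top picture shows three look-alike tampers, tops at about (444,226), (488,189) and (507,231). The leftmost, with foot near (431,238), is farthest to the robot's left (+y is image left), so it is the one meant. The vise sits around (285,270), with strip ends at (241-245, 245/268) and (330, 250/274). The mug's handle is near (420,285). Next I'll confirm with enlarged crops.

```bash
cat > h.py <<'E'
import numpy as np, cv2
from bench import arm
from scipy.spatial.transform import Rotation as R
def cam(n,save=None):
    c=arm.camera(n)
    if save: cv2.imwrite(save,c["image"][:,:,::-1])
    return c
def proj(c,P):
    q=R.from_rotvec(c["attitude"]).inv().apply(np.atleast_2d(P)-c["xyz"])
    u=q@np.array(c["intrinsics"]).T
    return u[:,:2]/u[:,2:]
def ray(c,uv,z):
    d=R.from_rotvec(c["attitude"]).apply(np.linalg.solve(c["intrinsics"],[uv[0],uv[1],1]))
    return c["xyz"]+d*(z-c["xyz"][2])/d[2]
E
python3 - <<'E'
from h import *
t=cam("top","pics/t1.png")["image"][:,:,::-1]; s=cam("side","pics/s1.png")["image"][:,:,::-1]
def crop(i,x,y,w,h,k): return cv2.resize(i[y:y+h,x:x+w],None,fx=k,fy=k,interpolation=cv2.INTER_CUBIC)
a=crop(t,230,210,110,150,4); b=crop(t,410,170,90,75,4); d=crop(s,360,130,90,75,4)
cv2.imwrite("pics/c1.png",np.hstack([a,np.vstack([b,d])]))
cv2.imwrite("pics/c2.png",crop(s,260,225,155,115,5))
E
```

```text
(no output)
```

View pics/c1.png

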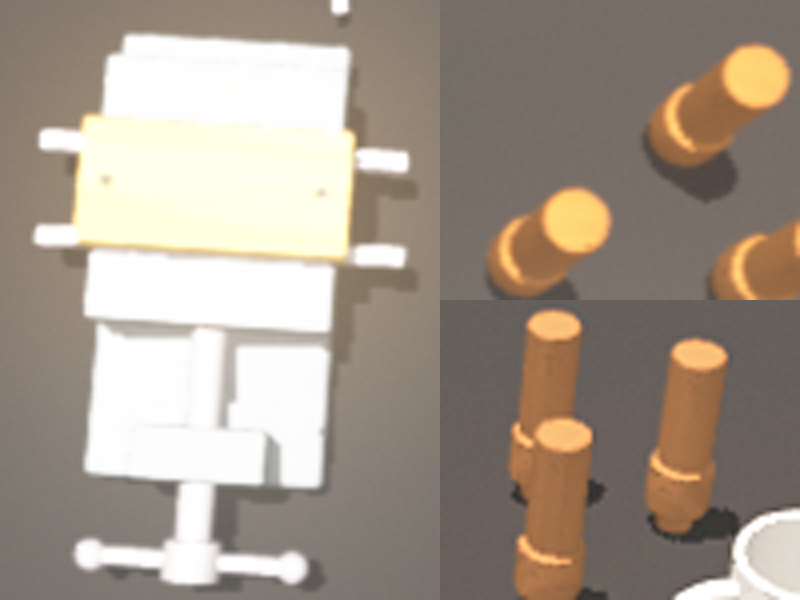

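View pics/c2.png

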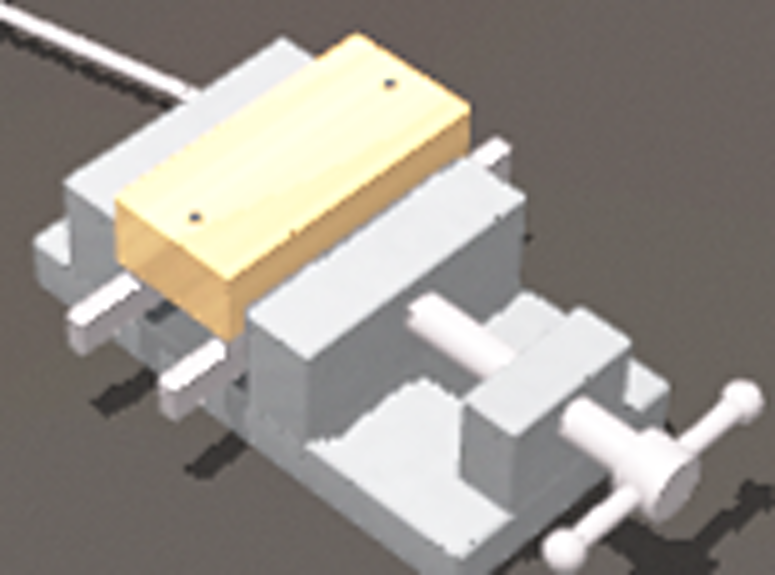

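The crops confirm it. The meant tamper has its top at (444,225) in top and (390,163) in side. The rail stands above both jaws and the strip ends are visible. Now I'll fit the poses.

```bash
cat > fit.py <<'E'
from h import *
from scipy.optimize import least_squares
t=cam("top");s=cam("side")
T=lambda U,V,k,ox,oy:((U+.5)/k-.5+ox,(V+.5)/k-.5+oy)
# tamper
tt=[(t,T(137,221,4,410,170)),(s,T(123,134,4,360,130))]
f=lambda p:np.concatenate([proj(c,p)[0]-uv for c,uv in tt])
r=least_squares(f,[.45,-.25,.1]);print("tamper top",r.x,r.fun)
print("top z=.11:",ray(t,tt[0][1],.11),ray(s,tt[1][1],.11))
st=[(t,-22,85,35,235),(t,22,85,38,139),(t,22,-85,408,161),(t,-22,-85,406,256),(s,22,85,77,322),(s,-22,85,169,387)]
jw=[(s,-30,55,248,316),(s,-30,-55,465,157)]
rl=[(28,60),(28,-60),(-28,-60),(-28,60)]
rt=[(83,115),(354,132),(347,262),(76,242)]; rs=[(117,203),(357,34),(470,104),(232,283)]
def px(c,u): return T(*u,4,230,210) if c is t else T(*u,5,260,225)
def res(p,full=False):
    x,y,yaw,h,tl,tx,ty=p; Rz=R.from_euler('z',yaw); W=lambda q:Rz.apply(np.array(q)/1000.)+[x,y,0]
    o=[]
    for c,X,Y,u,v in st:o.append(proj(c,W([X,Y,46])+(np.array([tx,ty,0]) if c is t else 0))[0]-px(c,(u,v)))
    for c,X,Y,u,v in jw:o.append(proj(c,W([X,Y,66]))[0]-px(c,(u,v)))
    for (X,Y),a,b in zip(rl,rt,rs):
        q=R.from_euler('y',tl).apply([X,Y,32.])+[0,0,46+h*1000]
        o.append(proj(t,W(q)+[tx,ty,0])[0]-px(t,a)); o.append(proj(s,W(q))[0]-px(s,b))
    o=np.array(o)
    return o if full else np.concatenate([o.ravel(),np.array([tx,ty])*300])
r=least_squares(res,[.46,.02,0,.006,0,0,0],x_scale=[.1,.1,.1,.01,.1,.01,.01]);print("vise x y yaw h tilt",r.x.round(4));print(res(r.x,True).round(1).tolist())
for n,c,uv,z in(("mugtop",t,(451,306),.09),("other1",t,(488,189),.11),("other2",t,(507,231),.11),("mug",t,(451,306),.09),("handle",t,(418,284),.05),("jar",t,(119,297),.085)):print(n,ray(c,uv,z).round(3))
E
python3 fit.py
```

```text
tamper top [ 0.62162047 -0.27485447  0.10798536] [-0.31112887 -0.51908638  0.69406515  0.10657933]
top z=.11: [ 0.62027544 -0.27478254  0.11      ] [ 0.62123311 -0.27166471  0.11      ]
vise x y yaw h tilt [ 5.665e-01  5.700e-03 -4.460e-02  5.100e-03  5.800e-03 -2.000e-04
 -2.100e-03]
[[-0.1, 0.1], [1.2, 0.6], [-0.2, 0.0], [-0.9, -0.1], [0.1, 0.1], [-0.4, 0.5], [-0.1, -0.5], [0.3, -0.6], [0.4, 0.6], [-0.4, -0.7], [-0.1, -0.0], [0.0, 0.3], [-0.1, -1.2], [0.8, 0.8], [-0.4, 0.1], [0.0, -0.3]]
mugtop [ 0.482 -0.287  0.09 ]
other1 [ 0.685 -0.355  0.11 ]
other2 [ 0.611 -0.383  0.11 ]
mug [ 0.482 -0.287  0.09 ]
handle [ 0.522 -0.24   0.05 ]
jar [0.492 0.288 0.085]
```

```bash
cat > go.py <<'E'
# python3 go.py x y z [vise-frame flag] -> shift in tool units to reach
import sys
from h import *
VX,VY,YAW=.5665,.0057,-.0446
def vise(x,y,z): return R.from_euler('z',YAW).apply([x,y,z])+[VX,VY,0]
def rep(target=None):
    s=arm.get_state(); Rt=R.from_rotvec(s["ee_rot"]); x=Rt.as_matrix()
    print("t",s["time"],"pos",s["eef_pos"].round(4),"xhead",np.degrees(np.arctan2(x[1,0],x[0,0])).round(2),"toolz",x[:,2].round(4),"F",s["force"].round(2),"gap",round(s["finger_gap"],4),"grip",s["grip_force"])
    if target is not None: print("units",(Rt.inv().apply(np.array(target)-s["eef_pos"])/.04).round(3))
if __name__=="__main__":
    a=[float(v) for v in sys.argv[1:4]]
    rep(vise(*a) if len(sys.argv)>4 else a) if a else rep()
E
echo ok
```

```text
ok
```

Request:
play_rows(increments="0 0 0 0 0 -1 85;0 0 0 0 0 -1 85;0 0 0 0 0 -1 85;0 0 0 0 0 -1 85;0 0 0 0 0 -1 85;0 0 0 0 0 -1 85;0 0 0 0 0 -1 85;0 0 0 0 0 -1 85")

```text
time: 0.97
eef_pos: [0.2301, -0.5269, 0.2313]
ee_rot: [-2.543, -1.844, -0.0]
force: [-0.7, -1.1, -0.0]
finger_gap: 0.0849
grip_force: 0.0
```

Request:
play_rows(increments="0 0 0 0 0 -1 85;0 0 0 0 0 -1 85;0 0 0 0 0 -0.63 85;0 0 0 0 0 0 85;0 0 0 0 0 0 85")

```text
time: 1.38
eef_pos: [0.2302, -0.5269, 0.2312]
ee_rot: [-2.274, -2.168, -0.0]
force: [-0.6, 0.4, 0.3]
finger_gap: 0.085
grip_force: 0.0
```

```bash
python3 go.py .621 -.273 .23
```

```text
t 1.3833 pos [ 0.2302 -0.5269  0.2312] xhead 87.26 toolz [-0.  0. -1.] F [-0.59  0.43  0.3 ] gap 0.085 grip 0.0
units [6.808 9.457 0.031]
```

Request:
play_rows(increments="0.486 0.675 0 0 0 0 85;0.486 0.675 0 0 0 0 85;0.486 0.675 0 0 0 0 85;0.486 0.675 0 0 0 0 85;0.486 0.675 0 0 0 0 85;0.486 0.675 0 0 0 0 85;0.486 0.675 0 0 0 0 85")

```text
time: 1.97
eef_pos: [0.4264, -0.3987, 0.2314]
ee_rot: [2.274, 2.167, -0.0]
force: [-0.1, 0.1, -0.1]
finger_gap: 0.085
grip_force: 0.0
```

Request:
play_rows(increments="0.486 0.675 0 0 0 0 85;0.486 0.675 0 0 0 0 85;0.486 0.675 0 0 0 0 85;0.486 0.675 0 0 0 0 85;0.486 0.675 0 0 0 0 85;0.486 0.675 0 0 0 0 85;0.486 0.675 0 0 0 0 85;0 0 0 0 0 0 85")

```text
time: 2.63
eef_pos: [0.6244, -0.2684, 0.2302]
ee_rot: [-2.268, -2.174, -0.003]
force: [-1.4, -0.0, -0.1]
finger_gap: 0.0852
grip_force: 0.0
```

```bash
python3 go.py .621 -.273 .135; python3 - <<'E'
from h import *
c=cam("side"); print(proj(c,[[.621,-.273,0],[.621,-.273,.11]]))
cv2.imwrite("pics/s2.png",cv2.resize(c["image"][60:260,300:500,::-1],None,fx=3,fy=3))
E
```

```text
t 2.6333 pos [ 0.6244 -0.2684  0.2302] xhead 87.58 toolz [ 0.0014  0.0015 -1.    ] F [-1.41 -0.02 -0.08] gap 0.0852 grip 0.0
units [-0.121 -0.083  2.38 ]
[[386.12466335 206.19181657]
 [390.86440116 162.89168815]]
```

View pics/s2.png

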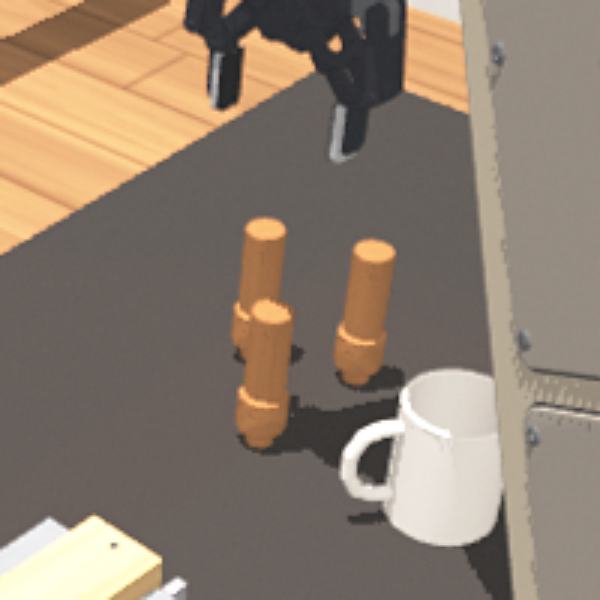

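The open gripper straddles the meant tamper (top at full-frame (390,164), matching the projection), with the others clear. I'll descend.

Request:
play_rows(increments="0 0 0.8 0 0 0 85;0 0 0.8 0 0 0 85;0 0 0.8 0 0 0 85;0 0 0 0 0 0 85;0 0 0 0 0 0 85;0 0 0 0 0 0 85")

```text
time: 3.18
eef_pos: [0.6204, -0.2734, 0.1372]
ee_rot: [2.272, 2.167, 0.0]
force: [1.0, -0.0, 0.4]
finger_gap: 0.0849
grip_force: 0.0
```

```bash
python3 go.py .621 -.273 .060
```

```text
t 3.1833 pos [ 0.6204 -0.2734  0.1372] xhead 87.3 toolz [ 0.0015 -0.0011 -1.    ] F [ 1.02 -0.05  0.45] gap 0.0849 grip 0.0
units [0.012 0.011 1.93 ]
```

Request:
play_rows(increments="0 0 0.65 0 0 0 85;0 0 0.65 0 0 0 85;0 0 0.63 0 0 0 85;0 0 0 0 0 0 85;0 0 0 0 0 0 40;0 0 0 0 0 0 34;0 0 0 0 0 0 30;0 0 0 0 0 0 26", newtons=25)

```text
time: 3.85
eef_pos: [0.6218, -0.2734, 0.0608]
ee_rot: [2.269, 2.167, 0.002]
force: [-0.5, 0.2, -0.7]
finger_gap: 0.0385
grip_force: 0.0
```

Request:
play_rows(increments="0 0 0 0 0 0 10;0 0 0 0 0 0 5;0 0 0 0 0 0 0;0 0 0 0 0 0 0;0 0 0 0 0 0 0;0 0 0 0 0 0 0", newtons=60)

```text
time: 4.35
eef_pos: [0.6214, -0.2732, 0.0605]
ee_rot: [2.269, 2.167, 0.001]
force: [-0.0, 0.9, 6.2]
finger_gap: 0.0287
grip_force: 59.0
```

```bash
python3 go.py .621 -.273 .060
```

```text
t 4.35 pos [ 0.6214 -0.2732  0.0605] xhead 87.37 toolz [ 0.003  -0.0021 -1.    ] F [-0.03  0.86  6.19] gap 0.0287 grip 59.01295065879822
units [ 0.004 -0.009  0.012]
```

Request:
play_rows(increments="0 0 -0.3 0 0 0 0;0 0 -0.8 0 0 0 0;0 0 -0.8 0 0 0 0;0 0 -0.8 0 0 0 0;0 0 -0.8 0 0 0 0;0 0 0 0 0 0 0;0 0 0 0 0 0 0;0 0 0 0 0 0 0")

```text
time: 5.02
eef_pos: [0.62, -0.2723, 0.1983]
ee_rot: [2.272, 2.17, -0.0]
force: [1.1, -0.0, -1.4]
finger_gap: 0.0287
grip_force: 59.3
```

```bash
python3 go.py 0 0 .20 v
```

```text
t 5.0167 pos [ 0.62   -0.2723  0.1983] xhead 87.38 toolz [ 0.e+00 -1.e-04 -1.e+00] F [ 1.08 -0.04 -1.41] gap 0.0287 grip 59.3254029750824
units [ 6.881 -1.655 -0.044]
```

Request:
play_rows(increments="0.4 -0.1 0 0 0 0 0;0.7 -0.17 0 0 0 0 0;0.8 -0.19 0 0 0 0 0;0.8 -0.19 0 0 0 0 0;0.8 -0.19 0 0 0 0 0;0.8 -0.19 0 0 0 0 0;0.8 -0.19 0 0 0 0 0;0.7 -0.17 0 0 0 0 0")

```text
time: 5.68
eef_pos: [0.5732, -0.0359, 0.196]
ee_rot: [-2.269, -2.168, 0.004]
force: [0.8, -0.9, -1.5]
finger_gap: 0.0285
grip_force: 59.4
```

Request:
play_rows(increments="0.7 -0.17 0 0 0 0 0;0.38 -0.09 0 0 0 0 0;0 0 0 0 0 0 0;0 0 0 0 0 0 0;0 0 0 0 0 0 0;0 0 0 0 0 0 0")

```text
time: 6.18
eef_pos: [0.5668, 0.0046, 0.1973]
ee_rot: [-2.273, -2.168, 0.002]
force: [-0.3, 0.3, -0.4]
finger_gap: 0.0288
grip_force: 59.4
```

```bash
python3 go.py 0 0 .160 v;  python3 - <<'E'
from h import *
c=cam("side");d=cam("top")
f=lambda i,x,y,w,h:cv2.resize(i["image"][y:y+h,x:x+w,::-1],None,fx=3,fy=3)
cv2.imwrite("pics/s3.png",np.hstack([f(c,255,170,130,170),f(d,220,200,130,170)]))
E
```

```text
t 6.1833 pos [0.5668 0.0046 0.1973] xhead 87.3 toolz [-1.2e-03 -2.0e-04 -1.0e+00] F [-0.3   0.27 -0.44] gap 0.0288 grip 59.38002347946167
units [ 0.029 -0.007  0.932]
```

View pics/s3.png

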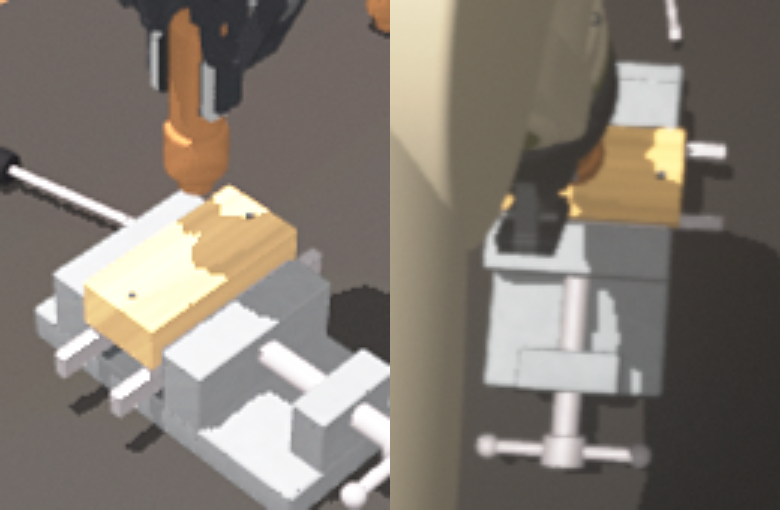

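The tamper hangs upright over the middle of the rail (side crop (190,180)), undisturbed otherwise. I'll lower it to just above contact.

Request:
play_rows(increments="0.03 0 0.6 0 0 0 0;0 0 0.5 0 0 0 0;0 0 0.1 0 0 0 0;0 0 0 0 0 0 0;0 0 0 0 0 0 0;0 0 0 0 0 0 0")

```text
time: 6.78
eef_pos: [0.5679, 0.0063, 0.1514]
ee_rot: [2.271, 2.168, 0.002]
force: [-0.1, -0.5, -1.0]
finger_gap: 0.0285
grip_force: 59.4
```

Request:
play_rows(increments="0 0 0.025 0 0 0 0;0 0 0.025 0 0 0 0;0 0 0.025 0 0 0 0;0 0 0 0 0 0 0;0 0 0 0 0 0 0")

```text
time: 7.2
eef_pos: [0.567, 0.0067, 0.1472]
ee_rot: [2.272, 2.17, 0.0]
force: [0.6, 0.1, -1.7]
finger_gap: 0.0286
grip_force: 59.4
```

Request:
play_rows(increments="0 0 0.025 0 0 0 0;0 0 0.025 0 0 0 0;0 0 0 0 0 0 0;0 0 0 0 0 0 0")

```text
time: 7.53
eef_pos: [0.5668, 0.0067, 0.1449]
ee_rot: [-2.272, -2.17, 0.0]
force: [0.1, -0.1, -0.6]
finger_gap: 0.0289
grip_force: 59.4
```

Request:
play_rows(increments="0 0 0.025 0 0 0 0;0 0 0 0 0 0 0;0 0 0 0 0 0 0")

```text
time: 7.78
eef_pos: [0.5671, 0.0067, 0.1442]
ee_rot: [2.272, 2.17, 0.0]
force: [-0.8, 0.3, -0.3]
finger_gap: 0.0288
grip_force: 59.6
```

Request:
play_rows(increments="0 0 0.025 0 0 0 0;0 0 0 0 0 0 0;0 0 0 0 0 0 0")

```text
time: 8.03
eef_pos: [0.5671, 0.0067, 0.1438]
ee_rot: [2.271, 2.169, 0.001]
force: [-1.4, 0.4, 5.7]
finger_gap: 0.0286
grip_force: 60.0
```

Request:
play_rows(increments="0 0 0.025 0 0 0 0;0 0 0 0 0 0 0;0 0 0 0 0 0 0")

```text
time: 8.28
eef_pos: [0.5671, 0.0067, 0.1428]
ee_rot: [2.271, 2.169, 0.001]
force: [-2.1, 1.0, 5.7]
finger_gap: 0.029
grip_force: 60.1
```

Request:
play_rows(increments="0 0 0.025 0 0 0 0;0 0 0 0 0 0 0;0 0 0 0 0 0 0")

```text
time: 8.53
eef_pos: [0.5671, 0.0067, 0.1419]
ee_rot: [2.271, 2.169, 0.001]
force: [-1.5, 0.9, 6.3]
finger_gap: 0.0286
grip_force: 60.1
```

Request:
play_rows(increments="0 0 0.025 0 0 0 0;0 0 0 0 0 0 0;0 0 0 0 0 0 0")

```text
time: 8.78
eef_pos: [0.5671, 0.0067, 0.1408]
ee_rot: [2.271, 2.169, 0.001]
force: [-0.9, 0.3, 6.1]
finger_gap: 0.0289
grip_force: 60.1
```

Request:
play_rows(increments="0 0 0.025 0 0 0 0;0 0 0 0 0 0 0;0 0 0 0 0 0 0")

```text
time: 9.03
eef_pos: [0.5671, 0.0067, 0.1398]
ee_rot: [2.271, 2.169, 0.001]
force: [-2.5, 0.4, 6.0]
finger_gap: 0.0288
grip_force: 60.1
```

Request:
play_rows(increments="0 0 0.025 0 0 0 0;0 0 0 0 0 0 0;0 0 0 0 0 0 0")

```text
time: 9.28
eef_pos: [0.5671, 0.0067, 0.1389]
ee_rot: [2.271, 2.169, 0.001]
force: [-2.9, 0.9, 5.8]
finger_gap: 0.0286
grip_force: 60.2
```

Request:
play_rows(increments="0 0 0.025 0 0 0 0;0 0 0 0 0 0 0;0 0 0 0 0 0 0")

```text
time: 9.53
eef_pos: [0.5671, 0.0067, 0.138]
ee_rot: [2.271, 2.169, 0.001]
force: [-1.5, 0.7, 6.9]
finger_gap: 0.0293
grip_force: 60.3
```

Request:
play_rows(increments="0 0 0.015 0 0 0 0;0 0 0 0 0 0 0;0 0 0 0 0 0 0")

```text
time: 9.78
eef_pos: [0.5672, 0.0067, 0.1378]
ee_rot: [2.271, 2.169, 0.001]
force: [-4.0, 0.4, 9.5]
finger_gap: 0.029
grip_force: 60.5
```

Request:
play_rows(increments="0 0 0.015 0 0 0 0;0 0 0 0 0 0 0;0 0 0 0 0 0 0")

```text
time: 10.03
eef_pos: [0.5672, 0.0067, 0.1375]
ee_rot: [2.271, 2.169, 0.001]
force: [-1.7, 0.9, 9.9]
finger_gap: 0.0289
grip_force: 60.7
```

Request:
play_rows(increments="0 0 0.015 0 0 0 0;0 0 0 0 0 0 0;0 0 0 0 0 0 0")

```text
time: 10.28
eef_pos: [0.5672, 0.0067, 0.1371]
ee_rot: [2.271, 2.169, 0.002]
force: [-3.8, 0.7, 12.7]
finger_gap: 0.0288
grip_force: 60.9
```

Request:
play_rows(increments="0 0 0.0125 0 0 0 0;0 0 0 0 0 0 0;0 0 0 0 0 0 0")

```text
time: 10.53
eef_pos: [0.5672, 0.0067, 0.1369]
ee_rot: [2.27, 2.169, 0.002]
force: [-3.8, 1.0, 15.1]
finger_gap: 0.0292
grip_force: 61.0
```

Request:
play_rows(increments="0 0 0.0125 0 0 0 0;0 0 0 0 0 0 0;0 0 0 0 0 0 0")

```text
time: 10.78
eef_pos: [0.5672, 0.0067, 0.1367]
ee_rot: [2.27, 2.169, 0.002]
force: [-5.0, -0.2, 15.4]
finger_gap: 0.0285
grip_force: 61.2
```

Request:
play_rows(increments="0 0 0.0125 0 0 0 0;0 0 0 0 0 0 0;0 0 0 0 0 0 0")

```text
time: 11.03
eef_pos: [0.5672, 0.0067, 0.1364]
ee_rot: [2.27, 2.169, 0.002]
force: [-6.1, 0.8, 16.6]
finger_gap: 0.0288
grip_force: 61.3
```

Request:
play_rows(increments="0 0 0.0125 0 0 0 0;0 0 0 0 0 0 0;0 0 0 0 0 0 0")

```text
time: 11.28
eef_pos: [0.5673, 0.0067, 0.1362]
ee_rot: [2.27, 2.169, 0.002]
force: [-5.9, 0.4, 17.7]
finger_gap: 0.0287
grip_force: 61.5
```

Request:
play_rows(increments="0 0 0.0125 0 0 0 0;0 0 0 0 0 0 0;0 0 0 0 0 0 0")

```text
time: 11.53
eef_pos: [0.5673, 0.0067, 0.1359]
ee_rot: [2.27, 2.168, 0.002]
force: [-6.7, 0.7, 20.4]
finger_gap: 0.0283
grip_force: 61.6
```

Request:
play_rows(increments="0 0 0.0125 0 0 0 0;0 0 0 0 0 0 0;0 0 0 0 0 0 0")

```text
time: 11.78
eef_pos: [0.5673, 0.0067, 0.1357]
ee_rot: [2.27, 2.168, 0.003]
force: [-7.2, 0.6, 21.2]
finger_gap: 0.0283
grip_force: 61.8
```

```bash
python3 go.py 0 0 .160 v;  python3 - <<'E'
from h import *
print(arm.get_state()["ft_torque"])
c=cam("side","pics/s4f.png")
f=lambda i,x,y,w,h,k:cv2.resize(i["image"][y:y+h,x:x+w,::-1],None,fx=k,fy=k,interpolation=cv2.INTER_CUBIC)
cv2.imwrite("pics/s4.png",f(c,260,190,130,100,6))
E
```

```text
t 11.7833 pos [0.5673 0.0067 0.1357] xhead 87.38 toolz [ 3.e-03 -7.e-04 -1.e+00] F [-7.15  0.64 21.17] gap 0.0283 grip 61.80677890777588
units [-0.026 -0.017 -0.608]
[ 0.13889234  1.81695567 -0.0045404 ]
```

View pics/s4.png

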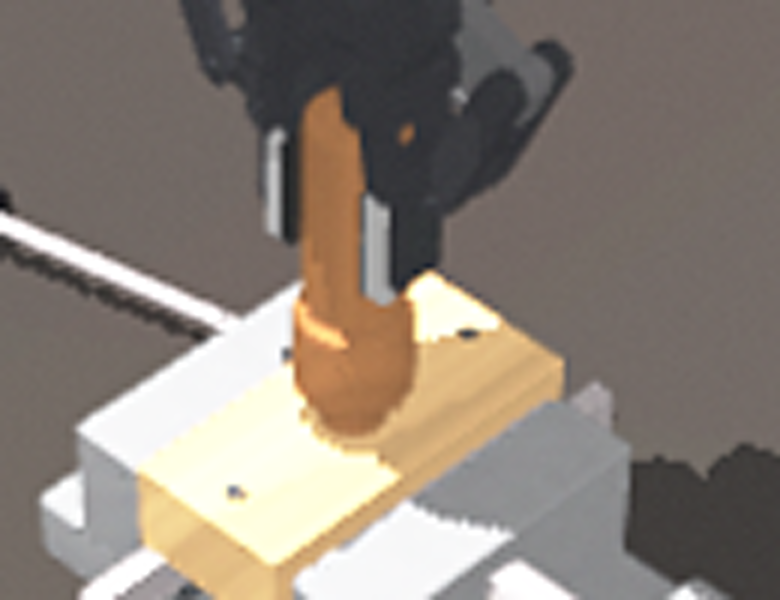

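The tamper stands upright in the middle of the rail (foot at about crop (355,430)), with both strips in place and the rail well down. There is a sideways load of -7 N in x, which I'll relieve.

Request:
play_rows(increments="0 -0.0125 0 0 0 0 0;0 0 0 0 0 0 0;0 0 0 0 0 0 0")

```text
time: 12.08
eef_pos: [0.5672, 0.0067, 0.1357]
ee_rot: [2.269, 2.168, 0.004]
force: [-5.6, 0.3, 20.6]
finger_gap: 0.0289
grip_force: 61.8
```

Request:
play_rows(increments="0 -0.0125 0 0 0 0 0;0 0 0 0 0 0 0;0 0 0 0 0 0 0")

```text
time: 12.33
eef_pos: [0.5672, 0.0067, 0.1357]
ee_rot: [2.269, 2.168, 0.004]
force: [-4.3, 0.3, 19.1]
finger_gap: 0.0285
grip_force: 61.5
```

Request:
play_rows(increments="0 -0.025 0 0 0 0 0;0 0 0 0 0 0 0;0 0 0 0 0 0 0")

```text
time: 12.58
eef_pos: [0.5669, 0.0067, 0.1357]
ee_rot: [2.268, 2.167, 0.006]
force: [-2.8, 0.9, 16.9]
finger_gap: 0.0289
grip_force: 61.1
```

Request:
play_rows(increments="0 -0.0125 0.0125 0 0 0 0;0 0 0 0 0 0 0;0 0 0 0 0 0 0")

```text
time: 12.83
eef_pos: [0.5669, 0.0067, 0.1357]
ee_rot: [2.268, 2.166, 0.007]
force: [-3.3, 0.7, 19.2]
finger_gap: 0.0289
grip_force: 61.2
```

Request:
play_rows(increments="0 -0.005 0.0125 0 0 0 0;0 0 0 0 0 0 0;0 0 0 0 0 0 0")

```text
time: 13.08
eef_pos: [0.5668, 0.0066, 0.1356]
ee_rot: [2.267, 2.166, 0.008]
force: [-3.0, 0.8, 21.1]
finger_gap: 0.0284
grip_force: 61.5
```

Request:
play_rows(increments="0 -0.012 0.016 0 0 0 0;0 0 0 0 0 0 0;0 0 0 0 0 0 0;0 0 0 0 0 0 0")

```text
time: 13.42
eef_pos: [0.5668, 0.0066, 0.1354]
ee_rot: [2.267, 2.166, 0.009]
force: [-2.8, 0.5, 23.5]
finger_gap: 0.029
grip_force: 61.6
```

```bash
python3 go.py 0 0 .2 v;  python3 - <<'E'
from h import *
print(arm.get_state()["ft_torque"])
E
```

```text
t 13.4167 pos [0.5668 0.0066 0.1354] xhead 87.38 toolz [ 8.6e-03 -9.0e-04 -1.0e+00] F [-2.82  0.52 23.47] gap 0.029 grip 61.573179960250854
units [-0.025  0.008 -1.616]
[0.18924089 0.79843944 0.01769177]
```

Request:
play_rows(increments="0 0 -0.1 0 0 0 0;0 0 -0.4 0 0 0 0;0 0 -0.6 0 0 0 0;0 0 -0.5 0 0 0 0;0 0 0 0 0 0 0;0 0 0 0 0 0 0;0 0 0 0 0 0 0")

```text
time: 14.0
eef_pos: [0.5633, 0.0069, 0.1935]
ee_rot: [-2.271, -2.169, 0.002]
force: [0.1, -0.1, -1.6]
finger_gap: 0.0287
grip_force: 59.4
```

```bash
python3 go.py .621 -.273 .2
```

```text
t 14.0 pos [0.5633 0.0069 0.1935] xhead 87.37 toolz [-1.4e-03  1.0e-04 -1.0e+00] F [ 0.07 -0.08 -1.57] gap 0.0287 grip 59.401686787605286
units [-6.924  1.762 -0.166]
```

Request:
play_rows(increments="-0.4 0.1 0 0 0 0 0;-0.7 0.18 0 0 0 0 0;-0.8 0.2 0 0 0 0 0;-0.8 0.2 0 0 0 0 0;-0.8 0.2 0 0 0 0 0;-0.8 0.2 0 0 0 0 0;-0.8 0.2 0 0 0 0 0;-0.7 0.18 0 0 0 0 0")

```text
time: 14.67
eef_pos: [0.6108, -0.2293, 0.1923]
ee_rot: [-2.271, -2.167, 0.002]
force: [0.9, 0.2, -0.8]
finger_gap: 0.0287
grip_force: 59.4
```

Request:
play_rows(increments="-0.7 0.18 0 0 0 0 0;-0.42 0.12 0 0 0 0 0;0 0 0.8 0 0 0 0;0 0 0.8 0 0 0 0;0 0 0.8 0 0 0 0;0 0 0.6 0 0 0 0;0 0 0 0 0 0 0;0 0 0 0 0 0 0")

```text
time: 15.33
eef_pos: [0.6192, -0.2716, 0.0715]
ee_rot: [-2.267, -2.165, 0.003]
force: [-0.2, 0.3, -0.4]
finger_gap: 0.0285
grip_force: 59.4
```

```bash
python3 go.py .621 -.273 .06
```

```text
t 15.3333 pos [ 0.6192 -0.2716  0.0715] xhead 87.37 toolz [-0.0058  0.0033 -1.    ] F [-0.18  0.25 -0.42] gap 0.0285 grip 59.44142460823059
units [-0.033  0.048  0.288]
```

Request:
play_rows(increments="0 0 0.1 0 0 0 0;0 0 0.05 0 0 0 0;0 0 0.03 0 0 0 0;0 0 0 0 0 0 0;0 0 0 0 0 0 0;0 0 0 0 0 0 0")

```text
time: 15.83
eef_pos: [0.6218, -0.2731, 0.0683]
ee_rot: [2.271, 2.169, 0.0]
force: [-0.6, -0.6, -2.3]
finger_gap: 0.0287
grip_force: 59.4
```

Request:
play_rows(increments="0 0 0.025 0 0 0 0;0 0 0 0 0 0 0;0 0 0 0 0 0 0")

```text
time: 16.08
eef_pos: [0.6214, -0.2729, 0.0665]
ee_rot: [2.272, 2.17, -0.0]
force: [0.1, 0.6, -2.0]
finger_gap: 0.0289
grip_force: 59.4
```

Request:
play_rows(increments="0 0 0.025 0 0 0 0;0 0 0 0 0 0 0;0 0 0 0 0 0 0")

```text
time: 16.33
eef_pos: [0.6213, -0.2729, 0.0653]
ee_rot: [-2.272, -2.17, 0.0]
force: [0.4, -0.8, -0.5]
finger_gap: 0.0287
grip_force: 59.4
```

Request:
play_rows(increments="0 0 0.05 0 0 0 0;0 0 0 0 0 0 0;0 0 0 0 0 0 0")

```text
time: 16.58
eef_pos: [0.6213, -0.2728, 0.0632]
ee_rot: [-2.271, -2.17, 0.0]
force: [0.1, -0.1, -1.1]
finger_gap: 0.0291
grip_force: 59.4
```

Request:
play_rows(increments="0 0 0.025 0 0 0 0;0 0 0 0 0 0 0;0 0 0 0 0 0 0")

```text
time: 16.83
eef_pos: [0.6214, -0.2729, 0.0624]
ee_rot: [-2.272, -2.17, 0.0]
force: [-0.8, 0.6, -1.6]
finger_gap: 0.0281
grip_force: 59.4
```

Request:
play_rows(increments="0 0 0.025 0 0 0 0;0 0 0 0 0 0 0;0 0 0 0 0 0 0")

```text
time: 17.08
eef_pos: [0.6214, -0.2729, 0.0614]
ee_rot: [-2.272, -2.17, 0.0]
force: [0.3, 0.6, -1.0]
finger_gap: 0.0289
grip_force: 59.4
```

Request:
play_rows(increments="0 0 0.025 0 0 0 0;0 0 0 0 0 0 0;0 0 0 0 0 0 0")

```text
time: 17.33
eef_pos: [0.6215, -0.273, 0.0606]
ee_rot: [2.271, 2.17, 0.0]
force: [-0.6, -0.6, -1.2]
finger_gap: 0.0287
grip_force: 59.8
```

Request:
play_rows(increments="0 0 0.0125 0 0 0 0;0 0 0 0 0 0 0;0 0 0 0 0 0 0")

```text
time: 17.58
eef_pos: [0.6215, -0.273, 0.0605]
ee_rot: [2.271, 2.17, 0.0]
force: [-1.0, 0.2, 3.4]
finger_gap: 0.029
grip_force: 59.8
```

Request:
play_rows(increments="0 0 0 0 0 0 0;0 0 0 0 0 0 0;0 0 0 0 0 0 31;0 0 0 0 0 0 35;0 0 0 0 0 0 45;0 0 0 0 0 0 60;0 0 0 0 0 0 85;0 0 0 0 0 0 85", newtons=25)

```text
time: 18.25
eef_pos: [0.6214, -0.2729, 0.0598]
ee_rot: [-2.272, -2.17, 0.0]
force: [0.0, 0.0, -0.9]
finger_gap: 0.0792
grip_force: 0.0
```

Request:
play_rows(increments="0 0 0 0 0 0 85;0 0 0 0 0 0 85;0 0 0 0 0 0 85;0 0 -0.3 0 0 0 85;0 0 -0.7 0 0 0 85;0 0 -0.9 0 0 0 85;0 0 -0.9 0 0 0 85;0 0 -0.9 0 0 0 85")

```text
time: 18.92
eef_pos: [0.6211, -0.2727, 0.2105]
ee_rot: [2.271, 2.17, 0.0]
force: [0.3, -0.3, -0.3]
finger_gap: 0.0849
grip_force: 0.0
```

```bash
python3 go.py -.022 -.125 .17 v;  python3 - <<'E'
from h import *
c=cam("side","pics/s5f.png")
f=lambda i,x,y,w,h,k:cv2.resize(i["image"][y:y+h,x:x+w,::-1],None,fx=k,fy=k,interpolation=cv2.INTER_CUBIC)
cv2.imwrite("pics/s5.png",np.vstack([f(c,260,215,200,120,4)[:, :],f(c,360,180,200,30,4)]))
cv2.imwrite("pics/s5.png",f(c,260,135,190,145,4))
E
```

```text
t 18.9167 pos [ 0.6211 -0.2727  0.2105] xhead 87.37 toolz [ 3.e-04 -3.e-04 -1.e+00] F [ 0.32 -0.33 -0.28] gap 0.0849 grip 0.0
units [ 3.765 -2.229  1.011]
```

View pics/s5.png

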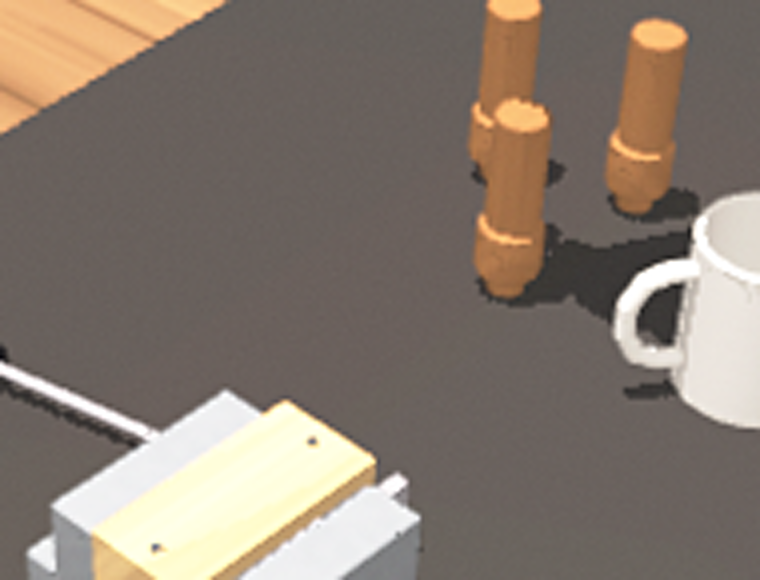

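The tamper stands upright where it was (crop foot (505,285)), the others and the mug are undisturbed, and the rail is low. I'll check its corner heights.

```bash
python3 - <<'E'
from h import *
from go import vise
c=cam("side")
for n,X,Y,U,V in(("far+y",.028,.06,93,533),("far-y",.028,-.06,287,400),("near-y",-.028,-.06,377,460)):
    m=((U+.5)/4-.5+260,(V+.5)/4-.5+135)
    print(n,np.round(m,1),[(z,proj(c,vise(X,Y,z/1e3))[0].round(1).tolist()) for z in(72,76,80,84)])
E
python3 go.py -.022 -.12 .1 v
```

```text
far+y [282.9 267.9] [(72, [282.9, 269.1]), (76, [282.8, 267.5]), (80, [282.7, 265.8]), (84, [282.7, 264.0])]
far-y [331.4 234.6] [(72, [331.0, 236.3]), (76, [331.0, 234.7]), (80, [331.1, 233.0]), (84, [331.1, 231.3])]
near-y [353.9 249.6] [(72, [354.1, 251.0]), (76, [354.2, 249.3]), (80, [354.4, 247.6]), (84, [354.5, 245.9])]
t 19.0167 pos [ 0.6244 -0.2746  0.2172] xhead 87.38 toolz [ 0.0116 -0.0069 -0.9999] F [1.1  0.63 0.88] gap 0.0849 grip 0.0
units [ 3.951 -2.348  2.877]
```

The rail is level, with its top at about 75-76 mm. I'll close the fingers and go to the near strip's right-hand end.

Request:
play_rows(increments="0.3 -0.18 0 0 0 0 60;0.6 -0.36 0 0 0 0 40;0.6 -0.36 0 0 0 0 20;0.6 -0.36 0 0 0 0 0;0.6 -0.36 0 0 0 0 0;0.6 -0.36 0 0 0 0 0;0.5 -0.3 0 0 0 0 0;0 0 0 0 0 0 0")

```text
time: 19.68
eef_pos: [0.5348, -0.1132, 0.2089]
ee_rot: [-2.267, -2.172, -0.0]
force: [-1.0, 0.5, 0.2]
finger_gap: 0.0001
grip_force: 0.0
```

Request:
play_rows(increments="0 0 0.8 0 0 0 0;0 0 0.9 0 0 0 0;0 0 0.9 0 0 0 0;0 0 0.9 0 0 0 0;0 0 0 0 0 0 0;0 0 0 0 0 0 0;0 0 0 0 0 0 0")

```text
time: 20.27
eef_pos: [0.5386, -0.1176, 0.0698]
ee_rot: [2.271, 2.168, 0.001]
force: [0.8, -0.6, 0.8]
finger_gap: -0.0001
grip_force: 0.0
```

```bash
python3 go.py -.022 -.12 .030 v
```

```text
t 20.2667 pos [ 0.5386 -0.1176  0.0698] xhead 87.36 toolz [ 2.e-03 -9.e-04 -1.e+00] F [ 0.8  -0.6   0.85] gap -0.0001 grip 0.0
units [0.111 0.008 0.995]
```

Request:
play_rows(increments="0 0 0.5 0 0 0 0;0 0 0.48 0 0 0 0;0 0 0 0 0 0 0;0 0 0 0 0 0 0;0 0 0 0 0 0 0;0 0 0 0 0 0 0")

```text
time: 20.77
eef_pos: [0.539, -0.1175, 0.031]
ee_rot: [2.269, 2.168, 0.002]
force: [-0.0, -0.8, -0.3]
finger_gap: -0.0
grip_force: 0.0
```

```bash
python3 go.py -.022 -.10 .030 v;  python3 - <<'E'
from h import *
f=lambda i,x,y,w,h,k:cv2.resize(i["image"][y:y+h,x:x+w,::-1],None,fx=k,fy=k,interpolation=cv2.INTER_CUBIC)
cv2.imwrite("pics/s6.png",np.hstack([f(cam("top"),240,210,120,140,3),f(cam("side"),290,190,130,140,3)]))
E
```

```text
t 20.7667 pos [ 0.539  -0.1175  0.031 ] xhead 87.37 toolz [ 0.0034 -0.0014 -1.    ] F [-0.   -0.84 -0.31] gap -0.0 grip 0.0
units [ 0.608 -0.     0.024]
```

View pics/s6.png

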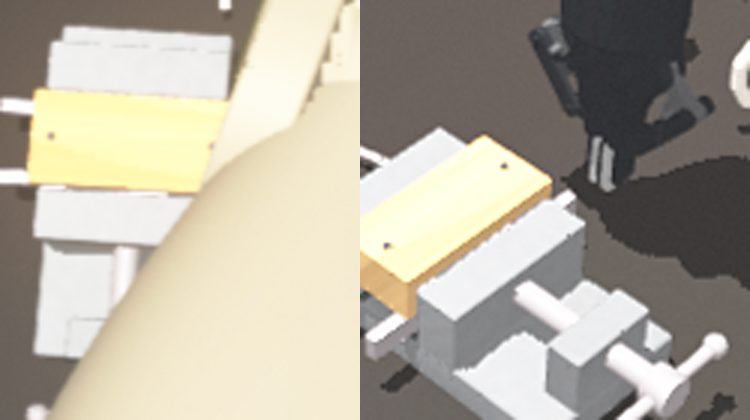

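The closed fingers (side crop (600,170)) stand just beyond the near strip's end at (575,197), in line with it. I'll approach in small steps.

Request:
play_rows(increments="0.2 0 0 0 0 0 0;0.2 0 0 0 0 0 0;0.1 0 0 0 0 0 0;0 0 0 0 0 0 0;0 0 0 0 0 0 0;0 0 0 0 0 0 0")

```text
time: 21.37
eef_pos: [0.5382, -0.0967, 0.0287]
ee_rot: [2.271, 2.17, -0.0]
force: [-0.6, -0.2, -0.2]
finger_gap: 0.0004
grip_force: 0.0
```

Request:
play_rows(increments="0.025 0 0 0 0 0 0;0.025 0 0 0 0 0 0;0 0 0 0 0 0 0;0 0 0 0 0 0 0")

```text
time: 21.7
eef_pos: [0.5383, -0.095, 0.0287]
ee_rot: [2.272, 2.17, -0.0]
force: [0.4, 0.2, -0.1]
finger_gap: -0.0001
grip_force: 0.0
```

Request:
play_rows(increments="0.025 0 0 0 0 0 0;0.025 0 0 0 0 0 0;0 0 0 0 0 0 0;0 0 0 0 0 0 0")

```text
time: 22.03
eef_pos: [0.5384, -0.0929, 0.0288]
ee_rot: [2.272, 2.17, -0.0]
force: [0.3, 0.4, -0.7]
finger_gap: 0.0001
grip_force: 0.0
```

Request:
play_rows(increments="0.025 0 0 0 0 0 0;0 0 0 0 0 0 0;0 0 0 0 0 0 0;0 0 0 0 0 0 0")

```text
time: 22.37
eef_pos: [0.5384, -0.0925, 0.0288]
ee_rot: [2.272, 2.169, -0.001]
force: [-0.8, -4.7, -0.1]
finger_gap: -0.0
grip_force: 2.2
```

Request:
play_rows(increments="-0.01 0 0 0 0 0 0;0 0 0 0 0 0 0;0 0 0 0 0 0 0;0 0 0 0 0 0 0")

```text
time: 22.7
eef_pos: [0.5385, -0.0925, 0.0288]
ee_rot: [2.272, 2.169, -0.0]
force: [-0.9, -4.1, 0.2]
finger_gap: -0.0001
grip_force: 2.1
```

Request:
play_rows(increments="0 0 0 0 0 0 0;0 0 0 0 0 0 0;0 0 0 0 0 0 0;0 0 0 0 0 0 0")

```text
time: 23.03
eef_pos: [0.5384, -0.0925, 0.0288]
ee_rot: [2.272, 2.169, -0.001]
force: [-1.1, -4.6, -0.8]
finger_gap: -0.0
grip_force: 2.5
```

The near strip is held fast at over 4 N. Backing off to the far strip.

Request:
play_rows(increments="-0.2 0 0 0 0 0 0;-0.3 0 0 0 0 0 0;0 0.5 0 0 0 0 0;0 0.6 0 0 0 0 0;0 0 0 0 0 0 0;0 0 0 0 0 0 0;0 0 0 0 0 0 0;0 0 0 0 0 0 0")

```text
time: 23.7
eef_pos: [0.5803, -0.1141, 0.0284]
ee_rot: [-2.271, -2.169, 0.001]
force: [0.0, 0.7, 0.4]
finger_gap: 0.0002
grip_force: 0.0
```

```bash
python3 go.py .022 -.100 .030 v
```

```text
t 23.7 pos [ 0.5803 -0.1141  0.0284] xhead 87.37 toolz [-1.5e-03  8.0e-04 -1.0e+00] F [0.02 0.67 0.41] gap 0.0002 grip 0.0
units [ 0.478  0.072 -0.04 ]
```

Request:
play_rows(increments="0.2 0.05 0 0 0 0 0;0.19 0 0 0 0 0 0;0 0 0 0 0 0 0;0 0 0 0 0 0 0;0 0 0 0 0 0 0;0 0 0 0 0 0 0")

```text
time: 24.2
eef_pos: [0.5842, -0.0987, 0.0288]
ee_rot: [2.271, 2.17, -0.0]
force: [-0.6, -0.2, -0.3]
finger_gap: 0.0
grip_force: 0.0
```

Request:
play_rows(increments="0.02 0 0 0 0 0 0;0 0 0 0 0 0 0;0 0 0 0 0 0 0;0 0 0 0 0 0 0")

```text
time: 24.53
eef_pos: [0.5842, -0.0981, 0.0288]
ee_rot: [2.272, 2.17, -0.0]
force: [0.6, -0.6, -0.6]
finger_gap: 0.0003
grip_force: 0.0
```

Request:
play_rows(increments="0.02 0 0 0 0 0 0;0 0 0 0 0 0 0;0 0 0 0 0 0 0;0 0 0 0 0 0 0")

```text
time: 24.87
eef_pos: [0.5842, -0.0972, 0.0287]
ee_rot: [2.272, 2.17, -0.0]
force: [0.0, 0.9, -0.6]
finger_gap: 0.0
grip_force: 0.0
```

```bash
python3 go.py .022 -.0993 .030 v
```

```text
t 24.8667 pos [ 0.5842 -0.0972  0.0287] xhead 87.37 toolz [ 0.e+00 -1.e-04 -1.e+00] F [ 0.04  0.9  -0.63] gap 0.0 grip 0.0
units [ 0.068 -0.008 -0.031]
```

Request:
play_rows(increments="0.02 0 0 0 0 0 0;0 0 0 0 0 0 0;0 0 0 0 0 0 0;0 0 0 0 0 0 0")

```text
time: 25.2
eef_pos: [0.5843, -0.0964, 0.0288]
ee_rot: [2.272, 2.17, -0.0]
force: [0.4, 0.2, -0.1]
finger_gap: -0.0003
grip_force: 0.0
```

Request:
play_rows(increments="0.02 0 0 0 0 0 0;0 0 0 0 0 0 0;0 0 0 0 0 0 0;0 0 0 0 0 0 0")

```text
time: 25.53
eef_pos: [0.5843, -0.0956, 0.0287]
ee_rot: [2.272, 2.17, -0.0]
force: [0.4, 0.4, 0.2]
finger_gap: 0.0006
grip_force: 0.0
```

Request:
play_rows(increments="0.01 0 0 0 0 0 0;0 0 0 0 0 0 0;0 0 0 0 0 0 0;0 0 0 0 0 0 0")

```text
time: 25.87
eef_pos: [0.5843, -0.0952, 0.0288]
ee_rot: [2.272, 2.17, -0.0]
force: [0.2, -0.4, -0.3]
finger_gap: -0.0004
grip_force: 0.0
```

Request:
play_rows(increments="0.01 0 0 0 0 0 0;0 0 0 0 0 0 0;0 0 0 0 0 0 0;0 0 0 0 0 0 0")

```text
time: 26.2
eef_pos: [0.5843, -0.0948, 0.0287]
ee_rot: [2.272, 2.17, -0.0]
force: [-0.1, 0.3, -0.6]
finger_gap: 0.0002
grip_force: 0.0
```

Request:
play_rows(increments="0.01 0 0 0 0 0 0;0 0 0 0 0 0 0;0 0 0 0 0 0 0;0 0 0 0 0 0 0")

```text
time: 26.53
eef_pos: [0.5844, -0.0944, 0.0287]
ee_rot: [2.272, 2.17, -0.0]
force: [-0.0, 0.1, 0.5]
finger_gap: -0.0002
grip_force: 0.0
```

Request:
play_rows(increments="0.01 0 0 0 0 0 0;0 0 0 0 0 0 0;0 0 0 0 0 0 0;0 0 0 0 0 0 0")

```text
time: 26.87
eef_pos: [0.5844, -0.094, 0.0288]
ee_rot: [2.272, 2.17, -0.0]
force: [-0.2, 0.5, 0.4]
finger_gap: -0.0001
grip_force: 0.0
```

Request:
play_rows(increments="0.01 0 0 0 0 0 0;0 0 0 0 0 0 0;0 0 0 0 0 0 0;0 0 0 0 0 0 0")

```text
time: 27.2
eef_pos: [0.5844, -0.0936, 0.0288]
ee_rot: [2.272, 2.17, -0.0]
force: [0.3, -0.6, -0.1]
finger_gap: 0.0
grip_force: 0.0
```

Request:
play_rows(increments="0.01 0 0 0 0 0 0;0 0 0 0 0 0 0;0 0 0 0 0 0 0;0 0 0 0 0 0 0")

```text
time: 27.53
eef_pos: [0.5844, -0.0935, 0.0288]
ee_rot: [2.272, 2.169, -0.001]
force: [0.0, -1.8, -0.2]
finger_gap: -0.0002
grip_force: 0.9
```

Request:
play_rows(increments="0.01 0 0 0 0 0 0;0 0 0 0 0 0 0;0 0 0 0 0 0 0;0 0 0 0 0 0 0")

```text
time: 27.87
eef_pos: [0.5845, -0.0934, 0.0288]
ee_rot: [2.272, 2.169, -0.001]
force: [-1.0, -4.1, -0.4]
finger_gap: -0.0
grip_force: 2.5
```

Held fast too. Retreating and lifting away.

Request:
play_rows(increments="0 0 0 0 0 0 0;0 0 0 0 0 0 0;-0.2 0 0 0 0 0 0;-0.5 0 0 0 0 0 0;0 0 -0.5 0 0 0 0;0 0 -0.9 0 0 0 0;0 0 -0.9 0 0 0 0;0 0 -0.9 0 0 0 0")

```text
time: 28.53
eef_pos: [0.5826, -0.1202, 0.1577]
ee_rot: [-2.27, -2.169, -0.001]
force: [0.8, 0.2, 0.1]
finger_gap: 0.0003
grip_force: 0.0
```

Request:
play_rows(increments="0 0 -0.9 0 0 0 0;0 0 -0.5 0 0 0 0;0 -0.5 0 0 0 0 0;0 -0.8 0 0 0 0 0;0 -0.5 0 0 0 0 0;0 0 0 0 0 0 0;0 0 0 0 0 0 0;0 0 0 0 0 0 0")

```text
time: 29.2
eef_pos: [0.5119, -0.1174, 0.2131]
ee_rot: [2.271, 2.17, 0.002]
force: [0.4, 0.1, -0.8]
finger_gap: -0.0001
grip_force: 0.0
```

```bash
python3 - <<'E'
from h import *
cv2.imwrite("pics/s7.png",cv2.resize(cam("side")["image"][120:345,200:500,::-1],None,fx=2.6,fy=2.6,interpolation=cv2.INTER_CUBIC))
s=arm.get_state();print(s["time"],s["eef_pos"],s["force"])
E
```

```text
29.25 [ 0.51216141 -0.11750467  0.21290194] [ 0.91659662 -0.46697371  0.65272934]
```

View pics/s7.png

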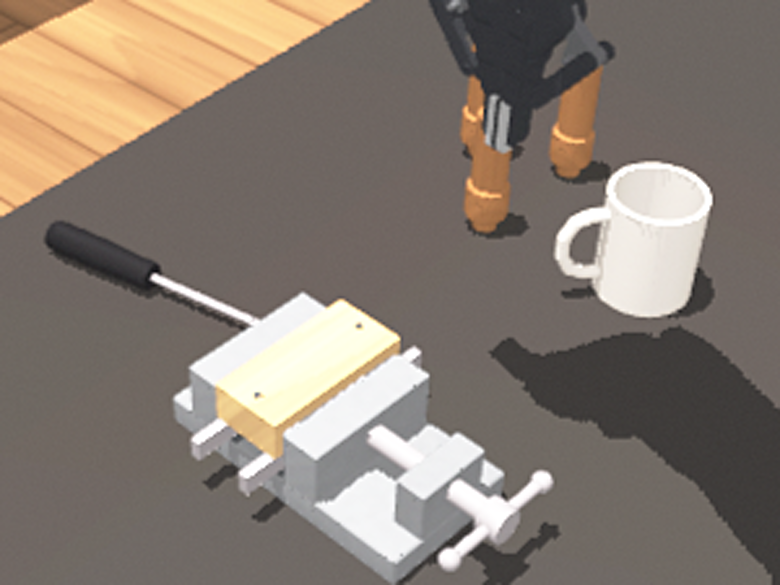

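The rail is seated and level, both strip ends stand out evenly at crop (195,445) and (245,480), the tamper is upright at (487,215), and everything else is in place.

```bash
python3 -c "
from bench import arm
print(arm.job_done())"
```

```text
the job is handed in; nothing more can be done
None
```

The job is handed in, with no verdict returned: the rail is pressed level (about 25 N at most), the near strip and then the far strip each held against a push of about 4 N, and the tamper stands upright where it started.

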